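Index and lock the sampler carousel

ROBOT

A 6-joint arm with a two-finger parallel gripper is mounted at the origin on a cart in front of the work surface, level with it; the furniture and walls round the work are solid. World frame = base frame: x ahead of the robot, y to its left, z up, the work surface at z = 0. Lengths are in m, angles in rad, forces in N, time in s.
With the tool pointing down it reaches from about 0.325 to 0.75 m from the base axis. Payload 7.6 kg.
Tool frame: the origin (TCP) lies midway between the tips of the shut fingers; the grasp point (between the pads) lies hold_point_z behind it (hold_point_z is the distance from the TCP to the grasp point, in m); z points along the fingers, y is the direction in which the jaws open and shut (so a half turn about z gives the same grasp; the last joint's range is limited). The gripper opens to 85 mm and grips with 20 to 120 N. Pads are 22 mm wide; open, the fingers measure 114 mm over their backs; the gripper's body (76 mm by 85 mm) begins 54 mm behind the grasp point. The pads swing forward as they close: fully open they stand 13 mm farther back than shut.
Start: joints at [1.084, 0.052, 1.401, -0, 1.689, -0.07], TCP at [0.213, 0.48, 0.231] pointing down, gripper open.
Joint ranges: [-2.9, 2.9], [-0.91, 2.17], [0.12, 2.37], [-1.06, 4.2], [0.26, 2.73], [-2.93, 2.93]. Speed limits (rad/s): [2.57, 2.57, 3.01, 3.14, 3.14, 3.14].

INTERFACE

Orientations are given as a 3x3 rotation matrix whose columns are the frame's x, y, z axes.
In Python, from bench import * gives the robot as it stands. The module is installed in compiled form; this text tells all that it offers.
- The arm moves only by the tool carry_out, never from a script. Its argument "motion" is a list of rows, each a list of 7 numbers: the finger opening in mm, from 0 to 85.4, then the shift along the tool's x, y, z in mm, then the turn, a rotation vector about the tool's x, y, z in rad. A call has 1 to 10 rows; each row shifts and turns the commanded pose from where the row before left it, along the tool's axes as they then stand; what a row does not reach is not made up. A row lasts 1/12 s, in which the tool goes at most 41.7 mm and 7.16 degrees, less where a joint would pass 70% of its speed; a pose out of reach is approached as far as the arm can. A call with a gripper value outside its range is refused whole. The fingers move at their own pace and stop on an object; the grip force is fixed at half the most. Time passes only in rows, so rows that do not move let the fingers close. It gives the time, the measured TCP pose, the force and the opening at its end, in the units of the state.
- get_obs(): the state, without advancing time (a new reading comes with each control period).
- grab_frame(name): name is "side" or "top" or "wrist"; returns a dict with "img" (420x560x3 uint8, blue, green, red), "K" (3x3 intrinsics, pixels), "xyz" and "attitude" of the camera in the world; the wrist camera has in their place "mount" (4x4, takes a point from camera to tool coordinates, whose origin is the TCP and whose axes are the flange's). Camera axes: x right, y down, z forward; pixel columns grow to the right and rows downward; lengths in m; the calibration is good to about 2 mm. A picture is of the moment at which its call begins: read the wrist's pose just before it. There is no depth.
- finish_job(): hands the job in, once; it reports no verdict.
Trained networks look in a picture, given as the dict that the camera call returned (one of the last four; its "shot" number tells which), for a name from the list of things; names that differ only in an ending like _2 or _b are one class to them, and where a whole thing is asked for, a point or a joint stands for the part that bears it (a point fixed in the world has none). Each returns a list of dicts, best first, with "p" (0 to 1); they miss things now and then, are a little off and sometimes report something else, mostly with a low value. They report only what shows in the picture. A call takes as long as a camera call.
- masks_of(picture, query): "region" (420x560 bool, what is visible of it) and "bbox" ([left, top, right, bottom] in pixels, round what is visible of it).
The state is a dict: "time": time; "qpos": joint angles; "joint_velocities": joint speeds; "effort": joint torques, N m; "tool_pos": TCP position; "tcp_rot": TCP orientation; "ft_force": force on the tool from outside, world axes, zero at the start; "moment": the same for the moment, N m; "finger_gap": opening from 0.0 (shut) to 1.0 (fully open).
Only numpy, scipy, OpenCV 4.12 (cv2) and the standard library are available. Lean on these libraries where they do the work, as an engineer would, in place of code of your own. Each camera call takes 0.05 s, during which the arm holds its last target. There are 200 camera calls.

TASK

The vial carousel of the bench sampler is standing proud on its keys because it was put on turned the wrong way, and somebody has already shut the locking bolt underneath it. Draw the bolt back by its blue tab, turn the carousel by its red peg until the peg stands at the red line on the base and the keys drop in, press it fully home past the spring catches by its black top knob, and then push the bolt fully shut again over the carousel's rim. Leave the other things on the bench where they are.

Things in the scene. Friction and masses are not known exactly. Their poses are not given: they have to be found in the camera images.
- sampler_base: White sampler base, fixed to the bench, 52 mm high. Origin on the bench under the carousel's vertical axis; its flat deck (top) is at +52 mm, x -133 to +82 mm, y +-82 mm. The bolt lies on the deck's -x side, a red index line on its +y edge. Three grey towers, 20 mm high, 68 to 80 mm from the axis at 0, 120 and 240 degrees from +x, carry spring catch balls reaching 3 mm in over the rim.
- carousel: Vial carousel, 120 mm across, 0.4 kg, five vials fixed in it. Origin on its axis under the 9 mm disc, z up. Vial tops at +61 mm, 18 to 42 mm from the axis; black round top knob to +72 mm; red peg on the disc on its +y side, +9 to +40 mm. Underneath: a centre pin in the base's central hole and three 18 mm keys at different radii. It stands on them at the start, origin 70 mm above the base's.
- red_peg (a point): Middle of the top of the upright red peg, 10 mm thick and 31 mm tall, 50 mm from the carousel's axis along its +y. Starts 0.6 to 2.2 rad anticlockwise, seen from above, of the red line. Pushing it sideways, low down, turns the carousel on its pin (some 2 N). Within 1.5 degrees of the red line the keys fall 4 to 6 mm into their slots, which stops the turning; the disc then hangs on the catches.
- index_line (a point): Red line, 5 mm wide, on the +y edge of the base's deck, 72 mm from the carousel's axis. The keys fit only when the red peg stands in its direction.
- press_cap (a point): Centre of the flat top of the carousel's black knob, 26 mm across, on the axis, 72 mm above the carousel's origin. Once the keys have dropped, pressing here with some 8 to 15 N snaps the disc past the catches; it is home when the disc lies on the deck: carousel origin 52 mm and this point 124 mm above the base's origin.
- lock_tab (a point): Middle of the top of the bolt's blue upright tab: 12 mm thick along the base's x, 26 mm wide along its y, from 1 to 47 mm above the deck. 120 mm from the axis on the base's -x side with the bolt shut, 136 mm fully drawn. 54 mm of room between the tab and the carousel's rim; two 18 mm high guides stand beside the bolt there, 68 to 114 mm from the axis.
- lock (a joint): Sliding locking bolt, m: 0 shut (tongue 8 mm inside the carousel's rim), 0.016 fully drawn towards the base's -x, both at stops; clear of the rim from 0.009. Starts at 0 to 0.003. Stays where it is left; about 2 N moves it. The tongue is 10 to 15.5 mm above the deck: under the disc while the carousel stands on its keys, over the rim once it is home; blocked when it is part-way.
- amber_jar: Bystander: brown jar with black lid, 52 mm across, 66 mm high, loose; origin under its centre.
- buffer_blue: Bystander: small bottle with blue cap, 42 mm across, 80 mm high, loose; origin under its centre.
- beaker: Bystander: clear beaker, 54 mm across, 70 mm high, loose; origin under its centre.
- slide_box: Bystander: white and blue slip box, 61 x 85 x 32 mm, loose; origin under its centre.
- marker: Bystander: marker pen lying on the bench, 20 x 130 x 17 mm, loose; origin under its centre.

How it is judged:
By the outcome, as a careful person would: the job done as asked, in the order asked, and still so for the second after the job is handed in, with the robot touching nothing.
It also fails if it takes over 70 s, if anything falls off the work surface, if the arm or the gripper's body presses on something with over 40 N, if the wrist force passes 120 N, or if a joint passes its speed limit or range.

## Working session

There is one attempt and no reset: what is moved stays moved. The work goes in short steps, Python scripts to look and compute and a tool call to move; the robot and the scene stay as the last step left them, time stands still between calls to the robot, and variables do not carry over. Pictures are saved under pics/ and viewed, on a budget of 10 in all, crops included, one or two more only if the job needs it, and the job is handed in when it is done.

Besides the shell and the picture viewer there is one more tool, called after "Emit:" in YAML: its name, and indented under it one key for each argument. carry_out: Moves the arm, as the interface text tells. Its arguments: {"type":"object","properties":{"motion":{"type":"array","items":{"type":"array","items":{"type":"number"}}}},"required":["motion"]}

```bash
mkdir -p pics
cat > h.py <<'E'
from bench import *
import numpy as np, cv2
def proj(f,P):
    P=np.atleast_2d(P); R=np.array(f["attitude"]); c=(P-np.array(f["xyz"]))@R
    u=c@np.array(f["K"]).T; return u[:,:2]/u[:,2:]
def atz(f,uv,z):
    K=np.array(f["K"]); d=np.array(f["attitude"])@np.linalg.solve(K,[uv[0],uv[1],1]); o=np.array(f["xyz"])
    return o+d*(z-o[2])/d[2]
E
python3 - <<'E'
from h import *
o=get_obs(); print({k:np.round(v,3).tolist() for k,v in o.items()})
ims=[]
for n in("side","top"):
    f=grab_frame(n); ims.append(f["img"]); print(n,np.round(f["xyz"],3),np.round(f["attitude"],3).tolist(),np.round(f["K"],1).tolist())
    for q in("carousel","red_peg","lock_tab","index_line","press_cap","sampler_base"):
        m=masks_of(f,q)
        for r in m[:2]:
            ys,xs=np.nonzero(r["region"]); print(q,round(r["p"],2),r["bbox"],xs.mean().round(1),ys.mean().round(1))
    cv2.imwrite(f"pics/{n}0.png",f["img"])
E
```

```text
{'time': 0.0, 'qpos': [1.084, 0.053, 1.402, 0.0, 1.689, -0.07], 'joint_velocities': [0.0, -0.0, 0.001, 0.001, 0.001, -0.002], 'effort': [-0.001, -38.166, -36.019, -0.0, 0.006, -0.0], 'tool_pos': [0.212, 0.48, 0.23], 'tcp_rot': [[-0.914, 0.405, -0.001], [0.405, 0.914, -0.001], [0.0, -0.002, -1.0]], 'ft_force': [0.312, 0.965, -0.359], 'moment': [0.0, 0.021, 0.019], 'finger_gap': 1.003}
side [ 0.606 -1.008  0.996] [[1.0, 0.005, -0.018], [0.018, -0.601, 0.799], [-0.007, -0.799, -0.601]] [[495.5, 0.0, 275.7], [0.0, 495.5, 206.2], [0.0, 0.0, 1.0]]
carousel 0.68 [246.7, 163.3, 278.5, 196.4] 262.8 178.1
red_peg 0.69 [245.4, 162.6, 280.5, 191.0] 262.7 178.4
lock_tab 0.72 [240.7, 190.3, 257.7, 210.2] 246.0 198.9
index_line 0.76 [219.4, 182.5, 298.8, 231.0] 257.9 200.6
index_line 0.47 [247.4, 161.4, 280.2, 192.9] 262.7 178.2
press_cap 0.97 [244.2, 164.7, 283.7, 196.3] 262.9 178.4
sampler_base 0.94 [223.4, 181.4, 292.0, 225.1] 257.6 200.7
top [-0.24  -0.092  1.598] [[0.316, -0.823, 0.472], [-0.949, -0.274, 0.157], [0.0, -0.497, -0.868]] [[456.4, 0.0, 284.8], [0.0, 456.4, 212.3], [0.0, 0.0, 1.0]]
carousel 0.64 [221.0, 198.7, 250.9, 222.2] 236.7 211.9
carousel 0.41 [347.5, 266.6, 360.1, 280.1] 354.4 272.3
red_peg 0.85 [223.0, 196.3, 252.5, 228.5] 237.4 211.7
red_peg 0.37 [345.7, 265.7, 362.0, 278.4] 354.4 272.3
lock_tab 0.36 [209.0, 192.4, 277.9, 252.2] 245.7 226.6
index_line 0.31 [223.8, 197.4, 255.6, 228.1] 237.2 211.7
press_cap 0.88 [221.5, 197.3, 254.4, 224.1] 237.1 211.6
press_cap 0.65 [346.4, 268.6, 363.2, 280.2] 354.2 272.9
sampler_base 0.93 [208.2, 189.3, 276.8, 254.4] 245.0 226.8
```

View pics/top0.png

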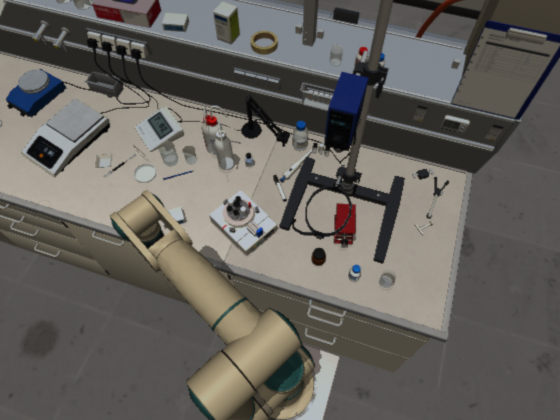

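View pics/side0.png

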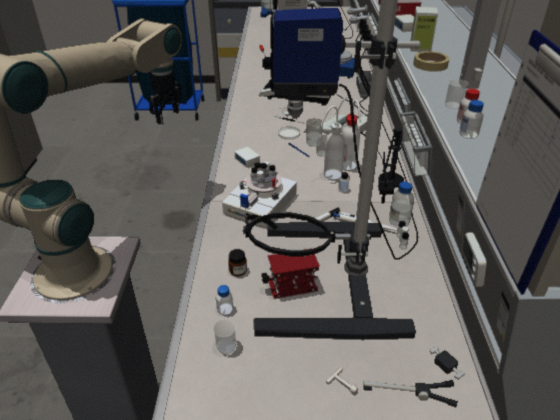

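The top view shows the sampler at about (243,220) and the side view at about (260,197). The bystanders are well to the right, apart from the slide box at (177,215) in the top view. I'll crop in for detail.

Run:
```python
from h import *
a=cv2.imread("pics/top0.png")[180:262,195:290]; b=cv2.imread("pics/side0.png")[145:240,205:310]
s=lambda i:cv2.resize(i,(400,360),interpolation=cv2.INTER_CUBIC)
cv2.imwrite("pics/c0.png",np.hstack([s(a),s(b)]))
t=grab_frame("top");d=grab_frame("side")
for z in(.03,.12,.14): print(z,atz(t,(237,212),z).round(3),atz(d,(262.8,178),z).round(3))
print(atz(t,(245,227),.04).round(3),atz(d,(257.8,201),.04).round(3))
```

```text
0.03 [0.555 0.371 0.03 ] [0.528 0.44  0.03 ]
0.12 [0.509 0.345 0.12 ] [0.535 0.305 0.12 ]
0.14 [0.499 0.339 0.14 ] [0.537 0.275 0.14 ]
[0.497 0.315 0.04 ] [0.518 0.29  0.04 ]
```

View pics/c0.png

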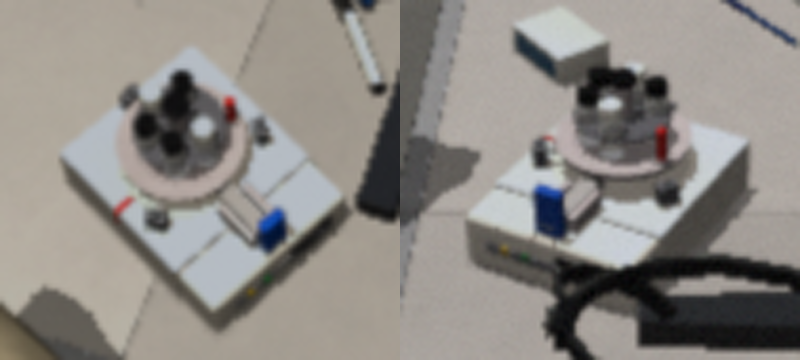

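The crops show the red line at top crop (123,206), the blue tab at (268,218) and the peg at (229,98). Next I'll make a coarse pose estimate and plan a wrist look.

Run:
```python
from h import *
t=grab_frame("top");d=grab_frame("side")
T=lambda x,y:(195+x/4.21,180+y/4.39)
S=lambda x,y:(205+(x-400)/3.81,145+y/3.79)
for n,p,z in [("disc",T(183,148),.079),("L",T(62,158),.052),("T",T(190,48),.052),("R",T(345,203),.052),("B",T(215,308),.052),("line",T(123,206),.052),("tab",T(270,218),.099),("peg",T(229,98),.11)]: print(n,atz(t,p,z).round(3))
for n,p,z in [("disc",S(626,150),.079),("line",S(547,138),.052),("tab",S(549,188),.099),("peg",S(662,128),.11),("L",S(468,215),.052),("R",S(750,143),.052),("B",S(635,265),.052)]: print(n,atz(d,p,z).round(3))
w=grab_frame("wrist"); print(np.round(w["mount"],3),np.round(w["K"],1))
```

```text
disc [0.525 0.349 0.079]
L [0.493 0.459 0.052]
T [0.638 0.389 0.052]
R [0.533 0.196 0.052]
B [0.401 0.273 0.052]
line [0.467 0.387 0.052]
tab [0.475 0.246 0.099]
peg [0.569 0.318 0.11 ]
disc [0.538 0.328 0.079]
line [0.465 0.386 0.052]
tab [0.479 0.243 0.099]
peg [0.57  0.316 0.11 ]
L [0.407 0.269 0.052]
R [0.646 0.379 0.052]
B [0.55  0.202 0.052]
[[ 0.    -0.954 -0.301  0.076]
 [ 1.     0.     0.     0.001]
 [-0.    -0.301  0.954 -0.143]
 [ 0.     0.     0.     1.   ]] [[376.7   0.  274.1]
 [  0.  376.7 207.9]
 [  0.    0.    1. ]]
```

Emit:
carry_out:
  motion:
    - [0,-33,0.5,0,0,0,0]
    - [0,-33,0.5,0,0,0,0]
    - [0,-33,0.5,0,0,0,0]
    - [0,-33,0.5,0,0,0,0]
    - [0,-33,0.5,0,0,0,0]
    - [0,-33,0.5,0,0,0,0]
    - [0,-33,0.5,0,0,0,0]
    - [0,-33,0.5,0,0,0,0]
    - [0,-33,0.5,0,0,0,0]
    - [0,-33,0.5,0,0,0,0]

```text
time: 1.78
tool_pos: [0.5177, 0.3502, 0.2313]
tcp_rot: [[-0.914, 0.405, 0.0], [0.405, 0.914, 0.0], [0.0, 0.0, -1.0]]
ft_force: [0.1, 1.4, -0.1]
finger_gap: 0.002
```

```bash
cat >> h.py <<'E'
def wrist():
    o=get_obs(); f=grab_frame("wrist"); T=np.eye(4); T[:3,:3]=o["tcp_rot"]; T[:3,3]=o["tool_pos"]
    M=T@np.array(f["mount"]); f["xyz"]=M[:3,3]; f["attitude"]=M[:3,:3]; return o,f
E
python3 - <<'E'
from h import *
import bench; print([n for n in dir(bench) if n[0]!='_'])
o,f=wrist(); print(o["tool_pos"],o["tcp_rot"],o["finger_gap"])
cv2.imwrite("pics/w1.png",cv2.resize(f["img"],(800,600),interpolation=cv2.INTER_CUBIC))
for q in("red_peg","lock_tab","index_line","press_cap"):
    for r in masks_of(f,q)[:2]: print(q,round(r["p"],2),r["bbox"])
E
```

```text
['Unreachable', 'finish_job', 'get_obs', 'grab_frame', 'hold_point_z', 'masks_of']
[0.51771806 0.35017991 0.23129146] [[-9.14368349e-01  4.04883341e-01  5.40255686e-05]
 [ 4.04883345e-01  9.14368337e-01  1.44473117e-04]
 [ 9.09548915e-06  1.53975699e-04 -9.99999988e-01]] 0.0018111856583593532
red_peg 0.8 [213.3, 125.5, 363.4, 265.4]
lock_tab 0.6 [121.7, 169.9, 217.7, 214.7]
index_line 0.7 [122.0, 82.0, 390.1, 279.9]
press_cap 0.7 [216.2, 123.3, 360.4, 265.9]
```

View pics/w1.png

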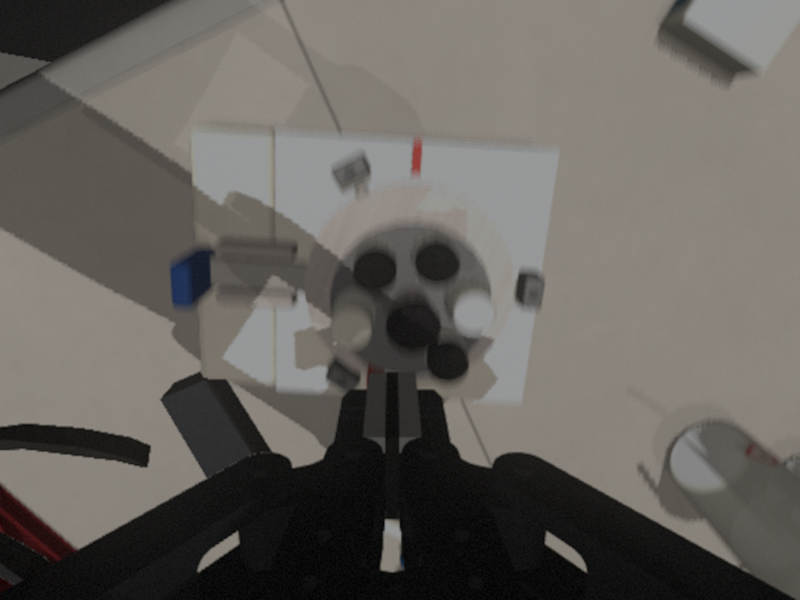

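The wrist view (800x600) shows the line at (417,155), the tab at (190,278), the deck corners at (192,125), (558,147) and (522,402), and the knob at (413,325). The peg is just showing at (372,370), behind the fingers.

Run:
```python
from h import *
from scipy.optimize import least_squares
print(hold_point_z)
o,f=wrist(); s=.7
obs=[((192,126),(-.133,.082,.052)),((558,148),(.082,.082,.052)),((522,402),(.082,-.082,.052)),((417,157),(0,.072,.052)),((413,325),(0,0,.142))]
def w(p,P):
    c,n=np.cos(p[2]),np.sin(p[2]); P=np.array(P); return np.c_[p[0]+c*P[:,0]-n*P[:,1],p[1]+n*P[:,0]+c*P[:,1],P[:,2]]
U=np.array([a for a,_ in obs])*s; P=[b for _,b in obs]
r=least_squares(lambda p:(proj(f,w(p,P))-U).ravel(),[.53,.345,1.08]); p=r.x; print(p.round(4),r.fun.reshape(-1,2).round(1))
inv=lambda q:(np.array([[np.cos(p[2]),np.sin(p[2])],[-np.sin(p[2]),np.cos(p[2])]])@(q[:2]-p[:2])).round(4)
for n,u,z in [("tabL",(172,280),.099),("tabtopR",(205,275),.099),("peg",(372,370),.11),("peglow",(372,370),.08),("tower0",(530,287),.072)]: print(n,inv(atz(f,np.array(u)*s,z)))
for n in("top","side"):
    g=grab_frame(n); m=cv2.cvtColor(g["img"],cv2.COLOR_BGR2HSV).astype(int)
    red=((m[...,0]<8)|(m[...,0]>172))&(m[...,1]>150)&(m[...,2]>70)
    ys,xs=np.nonzero(red); k=proj(g,w(p,[(0,0,.09)]))[0]; q=np.hypot(xs-k[0],ys-k[1])<26
    print(n,k.round(1),list(zip(xs[q],ys[q])))
    a=np.deg2rad(np.arange(0,360,15)); print([ (int(np.rad2deg(t)),*x.round(0)) for t,x in zip(a,proj(g,w(p,np.c_[-.05*np.sin(a),.05*np.cos(a),a*0+.105])))])
```

```text
0.0187
[0.5319 0.3566 1.093 ] [[-4.1 -1.4]
 [ 1.8 -0. ]
 [ 0.3 -0.1]
 [ 0.4 -0.1]
 [ 1.3  2.1]]
tabL [-0.1277  0.0031]
tabtopR [-0.1101  0.0069]
peg [-0.019  -0.0375]
peglow [-0.0193 -0.0517]
tower0 [0.0702 0.0034]
top [237.  210.2] []
[(0, np.float64(227.0), np.float64(216.0)), (14, np.float64(229.0), np.float64(218.0)), (29, np.float64(232.0), np.float64(219.0)), (45, np.float64(236.0), np.float64(220.0)), (59, np.float64(239.0), np.float64(219.0)), (75, np.float64(243.0), np.float64(218.0)), (90, np.float64(245.0), np.float64(216.0)), (105, np.float64(248.0), np.float64(214.0)), (119, np.float64(249.0), np.float64(211.0)), (135, np.float64(250.0), np.float64(208.0)), (150, np.float64(250.0), np.float64(205.0)), (165, np.float64(248.0), np.float64(203.0)), (180, np.float64(246.0), np.float64(200.0)), (195, np.float64(244.0), np.float64(199.0)), (210, np.float64(241.0), np.float64(197.0)), (225, np.float64(238.0), np.float64(197.0)), (239, np.float64(234.0), np.float64(197.0)), (255, np.float64(231.0), np.float64(198.0)), (270, np.float64(228.0), np.float64(200.0)), (285, np.float64
[... 1145 characters left out ...]
3.0), np.float64(182.0)), (135, np.float64(267.0), np.float64(181.0)), (150, np.float64(270.0), np.float64(180.0)), (165, np.float64(274.0), np.float64(179.0)), (180, np.float64(276.0), np.float64(177.0)), (195, np.float64(277.0), np.float64(175.0)), (210, np.float64(278.0), np.float64(173.0)), (225, np.float64(277.0), np.float64(171.0)), (239, np.float64(275.0), np.float64(169.0)), (255, np.float64(273.0), np.float64(167.0)), (270, np.float64(270.0), np.float64(166.0)), (285, np.float64(266.0), np.float64(165.0)), (300, np.float64(262.0), np.float64(165.0)), (315, np.float64(259.0), np.float64(165.0)), (330, np.float64(255.0), np.float64(166.0)), (345, np.float64(252.0), np.float64(168.0))]
```

Emit:
carry_out:
  motion:
    - [0,-20,0,-5,0,0,0.061]
    - [0,-20,0,-5,0,0,0]
    - [0,-20,0,-5,0,0,0]
    - [0,-20,0,0,0,0,0]
    - [0,0,0,0,0,0,0]

```text
time: 2.6
tool_pos: [0.5896, 0.314, 0.2464]
tcp_rot: [[-0.887, 0.461, 0.001], [0.461, 0.887, -0.0], [-0.001, 0.0, -1.0]]
ft_force: [0.1, 0.4, -0.7]
finger_gap: -0.002
```

Run:
```python
from h import *
o,f=wrist(); print(o["tool_pos"],np.round(o["tcp_rot"],3).tolist())
np.savez("w2.npz",**{k:f[k] for k in("img","K","xyz","attitude")})
im=f["img"][0:330,70:510]; im=np.clip(im*1.5,0,255).astype(np.uint8)
cv2.imwrite("pics/w2.png",cv2.resize(im,(800,600),interpolation=cv2.INTER_CUBIC))
```

```text
[0.58955642 0.31401153 0.2464191 ] [[-0.887, 0.461, 0.001], [0.461, 0.887, -0.0], [-0.001, 0.0, -1.0]]
```

View pics/w2.png

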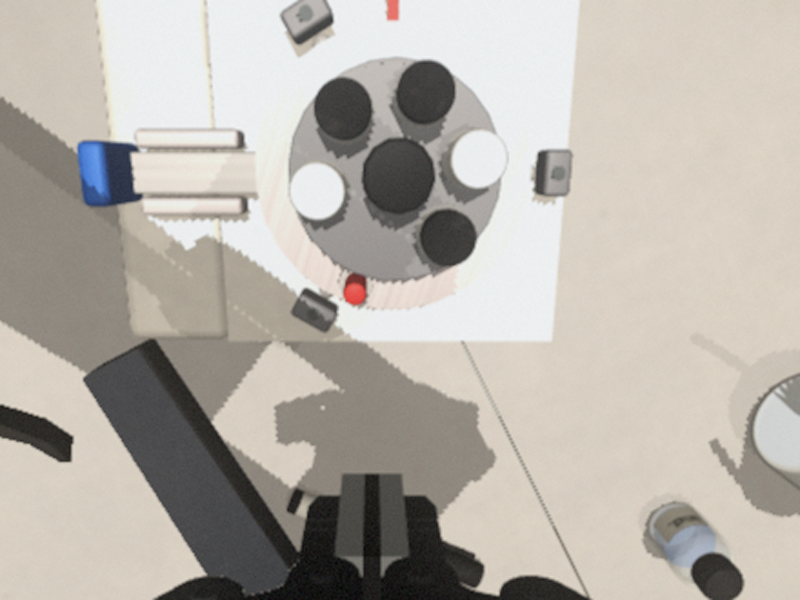

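The view is clear: knob (399,175), peg top (355,290), tab top (92,173), tower tops (306,18), (558,172) and (318,308), deck corners (552,341) and (133,336).

Run:
```python
from h import *
from scipy.optimize import least_squares
f=np.load("w2.npz"); S=lambda u:np.array(u)*.55+[70,0]
t=lambda a:(.074*np.cos(a),.074*np.sin(a),.072)
obs=[((399,175),(0,0,.142)),((552,341),(.082,-.082,.052)),((133,336),(-.133,-.082,.052)),((306,18),t(2*np.pi/3)),((558,172),t(0)),((318,308),t(4*np.pi/3))]
def w(p,P):
    c,n=np.cos(p[2]),np.sin(p[2]); P=np.array(P); return np.c_[p[0]+c*P[:,0]-n*P[:,1],p[1]+n*P[:,0]+c*P[:,1],P[:,2]]
U=np.array([S(a) for a,_ in obs]); P=[b for _,b in obs]
r=least_squares(lambda p:(proj(f,w(p,P))-U).ravel(),[.53,.345,1.08]); p=r.x; print(p.round(4),r.fun.reshape(-1,2).round(1).tolist())
np.save("base.npy",p)
inv=lambda q:(np.array([[np.cos(p[2]),np.sin(p[2])],[-np.sin(p[2]),np.cos(p[2])]])@(q[:2]-p[:2])).round(4)
for n,u,z in [("tab",(92,173),.099),("peg",(355,290),.11),("line",(392,15),.052),("knob",(399,175),.142)]: print(n,inv(atz(f,S(u),z)))
o=get_obs(); R=np.array(o["tcp_rot"]); print("tcp in base",inv(np.array(o["tool_pos"])),"yaw y", np.arctan2(R[1,1],R[0,1]))
```

```text
[0.5313 0.3566 1.0925] [[1.0, 0.2], [0.5, -0.6], [-2.0, 2.4], [0.3, -3.7], [1.6, -0.0], [-1.9, 3.3]]
tab [-0.1236  0.0002]
peg [-0.0169 -0.0458]
line [-0.0009  0.0663]
knob [-0.0006  0.0001]
tcp in base [-0.0107 -0.0697] yaw y 1.092133667380945
```

Emit:
carry_out:
  motion:
    - [0,25,-28,0,0,0,0]
    - [0,25,-28,0,0,0,0]
    - [0,20,-23,10,0,0,0]
    - [0,0,0,35,0,0,0]
    - [0,0,0,35,0,0,0]
    - [0,0,0,35,0,0,0]
    - [0,0,0,30,0,0,0]
    - [0,0,0,19,0,0,0]
    - [0,0,0,0,0,0,0]

```text
time: 3.4
tool_pos: [0.4856, 0.2771, 0.0774]
tcp_rot: [[-0.889, 0.458, -0.008], [0.458, 0.889, -0.003], [0.006, -0.007, -1.0]]
ft_force: [-1.3, -0.2, -1.5]
finger_gap: -0.003
```

```bash
cat >> h.py <<'E'
p=np.load("base.npy")
def inv(q): return (np.array([[np.cos(p[2]),np.sin(p[2])],[-np.sin(p[2]),np.cos(p[2])]])@(np.array(q)[:2]-p[:2])).round(4)
def st():
    o=get_obs(); R=np.array(o["tcp_rot"]); F=np.array(o["ft_force"]); print("t",o["time"],"base",inv(o["tool_pos"]),"z",round(o["tool_pos"][2],4),"yaw rel",np.round(np.arctan2(R[1,1],R[0,1])-p[2],3),"F base",inv(F[:2]+p[:2]).round(1),F[2].round(1),"q",np.round(o["qpos"],2))
E
python3 -c "
from h import *;st()"
```

```text
t 3.4 base [-0.0917  0.004 ] z 0.0774 yaw rel 0.002 F base [-0.8  1. ] -1.5 q [ 0.45  0.26  1.49  0.    1.41 -0.64]
```

Emit:
carry_out:
  motion:
    - [0,-2,-4,-2,0,0,0]
    - [0,-2,-4,0,0,0,0]
    - [0,0,-4,0,0,0,0]
    - [0,0,-4,0,0,0,0]
    - [0,0,-4,0,0,0,0]
    - [0,0,0,0,0,0,0]

```text
time: 3.9
tool_pos: [0.484, 0.2574, 0.0854]
tcp_rot: [[-0.888, 0.46, 0.002], [0.46, 0.888, 0.001], [-0.001, 0.002, -1.0]]
ft_force: [-0.8, 0.8, 0.6]
finger_gap: -0.001
```

```bash
python3 -c "
from h import *;st()"
```

```text
t 3.9 base [-0.1099 -0.0036] z 0.0854 yaw rel -0.0 F base [0.3 1. ] 0.6 q [ 0.42  0.21  1.52  0.    1.41 -0.67]
```

Emit:
carry_out:
  motion:
    - [0,0.5,-3,2,0,0,0]
    - [0,0.5,-3,1,0,0,0]
    - [0,0.5,-3,0,0,0,0]
    - [0,0.5,-3,0,0,0,0]
    - [0,0,0,0,0,0,0]

```text
time: 4.32
tool_pos: [0.4784, 0.2507, 0.0814]
tcp_rot: [[-0.888, 0.459, 0.007], [0.459, 0.888, 0.007], [-0.003, 0.01, -1.0]]
ft_force: [14.4, 16.5, -10.1]
finger_gap: 0.003
```

```bash
python3 -c "
from h import *;st()"
```

```text
t 4.3167 base [-0.1184 -0.0018] z 0.0814 yaw rel 0.001 F base [21.3 -5.2] -10.1 q [ 0.41  0.19  1.56  0.    1.39 -0.68]
```

Emit:
carry_out:
  motion:
    - [0,0,6,0,0,0,0]
    - [0,0,6,-20,0,0,0]
    - [0,0,10,-35,0,0,0]
    - [0,0,10,-40,0,0,0]
    - [0,-15,25,-40,0,0,0]
    - [0,-15,30,-10,0,0,0]
    - [0,-15,30,0,0,0,0]
    - [0,-10,20,0,0,0,0]
    - [0,0,0,0,0,0,0]

```text
time: 5.07
tool_pos: [0.5857, 0.3432, 0.2164]
tcp_rot: [[-0.888, 0.46, -0.004], [0.46, 0.888, -0.002], [0.002, -0.004, -1.0]]
ft_force: [-0.8, 0.1, -1.3]
finger_gap: 0.003
```

```bash
cat >> h.py <<'E'
def tab(f):
    m=cv2.cvtColor(f["img"],cv2.COLOR_BGR2HSV); b=cv2.inRange(m,(105,150,40),(125,255,255))
    n,l,s,c=cv2.connectedComponentsWithStats(b)
    for i in range(1,n):
        if s[i,4]>60:
            x,y,w,h=s[i,:4]; print("blue",s[i],"left edge@top z",inv(atz(f,(x,y+h/2),.099)),"ctr",inv(atz(f,c[i],.09)))
E
python3 - <<'E'
from h import *
st();o,f=wrist();tab(f);tab({k:v for k,v in np.load("w2.npz").items()})
cv2.imwrite("pics/w3.png",f["img"])
E
```

```text
t 5.0667 base [ 0.0131 -0.0545] z 0.2164 yaw rel 0.001 F base [-0.3  0.7] -1.3 q [ 0.48  0.51  0.89 -0.    1.75 -0.62]
blue [ 44 103  22  38 580] left edge@top z [-0.1427  0.0002] ctr [-0.1411 -0.0004]
blue [113  78  18  34 364] left edge@top z [-0.1292  0.0003] ctr [-0.1269  0.0005]
```

Emit:
carry_out:
  motion:
    - [0,0,6,20,0,0,-0.117]
    - [0,0,0,30,0,0,-0.117]
    - [0,0,0,30,0,0,-0.117]
    - [0,0,0,25,0,0,0]
    - [0,0,0,15,0,0,0]
    - [0,0,0,5,0,0,0]
    - [0,0,0,0,0,0,0]
    - [0,0,0,0,0,0,0]

```text
time: 5.78
tool_pos: [0.5872, 0.3473, 0.0965]
tcp_rot: [[-0.992, 0.127, 0.001], [0.127, 0.992, 0.001], [-0.001, 0.001, -1.0]]
ft_force: [-0.7, -0.1, 0.4]
finger_gap: -0.003
```

```bash
cat >> h.py <<'E'
def pol():
    b=inv(get_obs()["tool_pos"]); print("r",np.hypot(*b).round(4),"theta",np.rad2deg(np.arctan2(-b[0],b[1])).round(1)%360)
E
python3 - <<'E'
from h import *
st();pol()
E
```

```text
t 5.7833 base [ 0.0174 -0.0539] z 0.0965 yaw rel 0.351 F base [-0.4  0.6] 0.4 q [ 0.48  0.57  1.05 -0.    1.53 -0.96]
r 0.0566 theta 197.9
```

Emit:
carry_out:
  motion:
    - [0,0,0,5,0,0,0]
    - [0,0,0,5,0,0,0]
    - [0,0.2,-5.7,0,0,0,0.1]
    - [0,0.2,-5.7,0,0,0,0.1]
    - [0,0.2,-5.7,0,0,0,0.1]
    - [0,0.3,-5.7,0,0,0,0.1]
    - [0,0.3,-5.7,0,0,0,0.1]
    - [0,0.3,-5.7,0,0,0,0.1]
    - [0,0.3,-5.7,0,0,0,0.1]

```text
time: 6.53
tool_pos: [0.5702, 0.3126, 0.0861]
tcp_rot: [[-0.673, 0.739, 0.003], [0.739, 0.673, 0.001], [-0.001, 0.003, -1.0]]
ft_force: [2.6, -0.1, -0.1]
finger_gap: 0.001
```

Run:
```python
from h import *
st();pol()
```

```text
t 6.5333 base [-0.0213 -0.0548] z 0.0861 yaw rel -0.354 F base [ 1.1 -2.3] -0.1 q [ 0.44  0.48  1.18 -0.    1.47 -0.29]
r 0.0588 theta 158.8
```

Emit:
carry_out:
  motion:
    - [0,0.4,-5.7,0,0,0,0.1]
    - [0,0.4,-5.7,0,0,0,0.1]
    - [0,0.4,-5.7,0,0,0,0.1]
    - [0,0.4,-5.7,0,0,0,0.1]
    - [0,0.4,-5.7,0,0,0,0.1]
    - [0,0.4,-5.7,0,0,0,0.1]
    - [0,0.4,-5.7,0,0,0,0.1]
    - [0,0.4,-5.7,0,0,0,0.1]
    - [0,0.3,-5.7,0,0,0,0.1]
    - [0,0.3,-5.7,0,0,0,0.1]

```text
time: 7.37
tool_pos: [0.5171, 0.2992, 0.0867]
tcp_rot: [[0.259, 0.966, 0.004], [0.966, -0.259, -0.001], [0.0, 0.004, -1.0]]
ft_force: [1.8, -6.1, 4.1]
finger_gap: 0.002
```

Run:
```python
from h import *
st();pol()
```

```text
t 7.3667 base [-0.0576 -0.0138] z 0.0867 yaw rel -1.355 F base [-4.6 -4.4] 4.1 q [ 0.46  0.34  1.36 -0.    1.43  0.73]
r 0.0592 theta 103.5
```

Emit:
carry_out:
  motion:
    - [0,0.4,-5.7,0,0,0,0.1]
    - [0,0.4,-5.7,0,0,0,0.1]
    - [0,0.4,-5.7,0,0,0,0.1]
    - [0,0.4,-5.7,0,0,0,0.1]
    - [0,0.4,-5.7,0,0,0,0.1]
    - [0,0.4,-5.7,0,0,0,0.1]
    - [0,0.4,-5.7,0,0,0,0.1]
    - [0,0.4,-5.7,0,0,0,0.1]
    - [0,0,0,0,0,0,0]

```text
time: 8.12
tool_pos: [0.4806, 0.3277, 0.0865]
tcp_rot: [[0.873, 0.488, -0.0], [0.488, -0.873, -0.001], [-0.001, 0.001, -1.0]]
ft_force: [-5.9, -8.0, 6.4]
finger_gap: -0.001
```

Run:
```python
from h import *
st();pol()
o,f=wrist()
cv2.imwrite("pics/w4.png",f["img"])
```

```text
t 8.1167 base [-0.0491  0.0317] z 0.0865 yaw rel -2.154 F base [-9.8  1.5] 6.4 q [ 0.54  0.3   1.41 -0.    1.43  1.6 ]
r 0.0584 theta 57.2
```

View pics/w4.png

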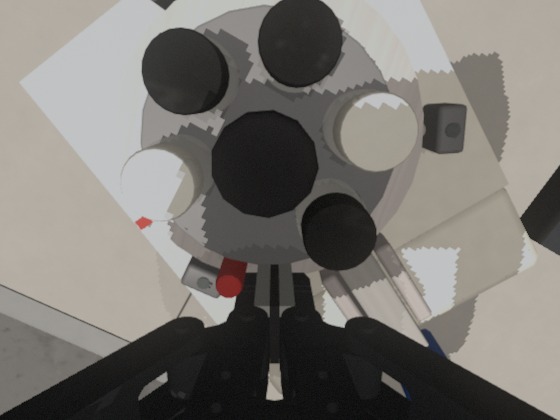

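The peg is at pixel (232,278), against the fingers' left side, with the line at (145,222). There is about 9 N of radial force, so I'll ease outward a little and go on.

Emit:
carry_out:
  motion:
    - [0,-2,0,-1,0,0,0]
    - [0,0.1,-4,0,0,0,0.07]
    - [0,0.1,-4,0,0,0,0.07]
    - [0,0.1,-4,0,0,0,0.07]
    - [0,0.1,-4,0,0,0,0.07]
    - [0,0,0,0,0,0,0]

```text
time: 8.67
tool_pos: [0.4731, 0.3421, 0.0865]
tcp_rot: [[0.973, 0.231, 0.0], [0.231, -0.973, 0.0], [0.0, -0.0, -1.0]]
ft_force: [-2.4, -1.6, 2.4]
finger_gap: 0.0
```

```bash
cat >> h.py <<'E'
def peg(z=.11):
    o,f=wrist(); m=cv2.cvtColor(f["img"],cv2.COLOR_BGR2HSV)
    r=cv2.inRange(m,(0,130,60),(8,255,255))|cv2.inRange(m,(172,130,60),(180,255,255))
    n,l,s,c=cv2.connectedComponentsWithStats(r)
    for i in range(1,n):
        if s[i,4]>40:
            for zz in(z,z-.03,.052):
                b=inv(atz(f,c[i],zz)); print("red",s[i],zz,b,"theta",np.rad2deg(np.arctan2(-b[0],b[1])).round(1),"r",np.hypot(*b).round(4))
    return f
E
python3 - <<'E'
from h import *
st();pol();peg()
E
```

```text
t 8.6667 base [-0.0397  0.045 ] z 0.0865 yaw rel -2.431 F base [-2.5  1.4] 2.4 q [0.56 0.31 1.41 0.   1.43 1.9 ]
r 0.06 theta 41.4
red [168 242  14  14 104] 0.11 [0.0028 0.0477] theta -3.4 r 0.0478
red [168 242  14  14 104] 0.08 [0.0008 0.0632] theta -0.7 r 0.0632
red [168 242  14  14 104] 0.052 [-0.0011  0.0777] theta 0.8 r 0.0777
red [217 255  30  40 884] 0.11 [-0.0184  0.043 ] theta 23.2 r 0.0468
red [217 255  30  40 884] 0.08 [-0.0258  0.0573] theta 24.2 r 0.0628
red [217 255  30  40 884] 0.052 [-0.0327  0.0707] theta 24.8 r 0.0779
```

Emit:
carry_out:
  motion:
    - [0,0.2,-3,0,0,0,0.05]
    - [0,0.2,-3,0,0,0,0.05]
    - [0,0.2,-3,0,0,0,0.05]
    - [0,0.2,-3,0,0,0,0.05]
    - [0,0.2,-2,0,0,0,0.03]
    - [0,0.1,-1.5,0,0,0,0.025]
    - [0,0.1,-1.5,0,0,0,0.025]
    - [0,0,0,0,0,0,0]

```text
time: 9.38
tool_pos: [0.4723, 0.3588, 0.0865]
tcp_rot: [[0.999, -0.044, -0.001], [-0.044, -0.999, 0.0], [-0.001, -0.0, -1.0]]
ft_force: [-5.0, -2.8, 5.0]
finger_gap: 0.001
```

Run:
```python
from h import *
st();pol();peg()
```

```text
t 9.3833 base [-0.0252  0.0535] z 0.0865 yaw rel -2.707 F base [-4.8  3.1] 5.0 q [0.59 0.33 1.38 0.   1.43 2.2 ]
r 0.0591 theta 25.2
red [218 255  30  40 882] 0.11 [-0.0052  0.0459] theta 6.5 r 0.0462
red [218 255  30  40 882] 0.08 [-0.0085  0.0617] theta 7.8 r 0.0623
red [218 255  30  40 882] 0.052 [-0.0115  0.0765] theta 8.5 r 0.0774
red [207 263  12  14 105] 0.11 [0.0018 0.0466] theta -2.2 r 0.0466
red [207 263  12  14 105] 0.08 [0.0003 0.0626] theta -0.3 r 0.0626
red [207 263  12  14 105] 0.052 [-0.0011  0.0776] theta 0.8 r 0.0776
```

Emit:
carry_out:
  motion:
    - [0,0,-1.2,0,0,0,0.02]
    - [0,0,-1.2,0,0,0,0.02]
    - [0,0,-0.9,0,0,0,0.015]
    - [0,0,-0.9,0,0,0,0.015]
    - [0,0,-0.9,0,0,0,0.015]
    - [0,0,-0.9,0,0,0,0.015]
    - [0,0,-0.9,0,0,0,0.015]
    - [0,0,-0.9,0,0,0,0.015]
    - [0,0,0,0,0,0,0]

```text
time: 10.18
tool_pos: [0.4733, 0.3665, 0.0857]
tcp_rot: [[0.985, -0.174, -0.0], [-0.174, -0.985, -0.0], [-0.0, 0.0, -1.0]]
ft_force: [-2.0, -0.3, 0.6]
finger_gap: -0.002
```

Run:
```python
from h import *
st();pol();peg()
```

```text
t 10.1833 base [-0.0179  0.0561] z 0.0857 yaw rel -2.839 F base [-1.2  1.7] 0.6 q [0.6  0.35 1.36 0.   1.44 2.34]
r 0.0589 theta 17.7
red [215 257  31  39 859] 0.11 [0.0019 0.0461] theta -2.4 r 0.0461
red [215 257  31  39 859] 0.08 [0.001  0.0623] theta -0.9 r 0.0623
red [215 257  31  39 859] 0.052 [0.0001 0.0774] theta -0.1 r 0.0774
```

Emit:
carry_out:
  motion:
    - [0,0,-0.9,0,0,0,0.015]
    - [0,0,-0.9,0,0,0,0.015]
    - [0,0,0,0,0,0,0]

```text
time: 10.48
tool_pos: [0.4733, 0.3677, 0.0853]
tcp_rot: [[0.979, -0.205, -0.002], [-0.205, -0.979, -0.002], [-0.001, 0.002, -1.0]]
ft_force: [-4.2, -2.9, -0.5]
finger_gap: 0.001
```

Run:
```python
from h import *
st();pol();f=peg();cv2.imwrite("pics/w5.png",f["img"])
```

```text
t 10.4833 base [-0.0169  0.0567] z 0.0853 yaw rel -2.87 F base [-4.5  2.4] -0.5 q [ 0.6   0.35  1.35 -0.    1.44  2.38]
r 0.0592 theta 16.6
red [222 250  28  38 813] 0.11 [0.0012 0.0427] theta -1.6 r 0.0427
red [222 250  28  38 813] 0.08 [0.0003 0.0581] theta -0.3 r 0.0581
red [222 250  28  38 813] 0.052 [-0.0005  0.0725] theta 0.4 r 0.0725
```

View pics/w5.png

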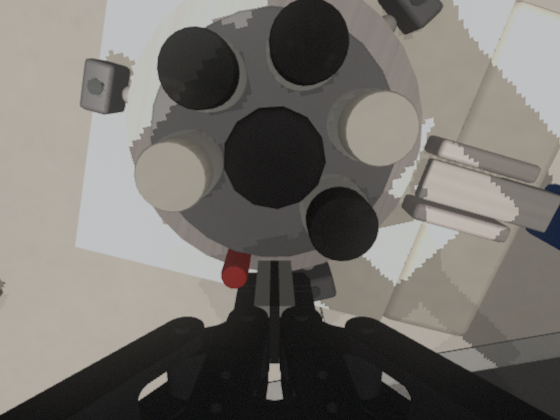

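The peg at (236,268) has stopped at the line direction and looks smaller, so it is lower: the keys have dropped. The bolt's tongue tip at (418,190) is clear of the rim. I'll back off, rise, and check.

Emit:
carry_out:
  motion:
    - [0,-2,6,0,0,0,0]
    - [0,-2,4,-10,0,0,0]
    - [0,0,0,-35,0,0,0]
    - [0,0,0,-40,0,0,0]
    - [0,0,0,-20,0,0,0.1]
    - [0,0,0,0,0,0,0.1]
    - [0,0,0,0,0,0,0.07]
    - [0,0,0,0,0,0,0]

```text
time: 11.2
tool_pos: [0.4682, 0.3593, 0.1928]
tcp_rot: [[0.888, -0.46, 0.003], [-0.46, -0.888, 0.002], [0.002, -0.003, -1.0]]
ft_force: [0.6, 0.3, -0.4]
finger_gap: 0.001
```

Run:
```python
from h import *
st();f=peg(.105); tab(f)
o=get_obs(); R=np.array(o["tcp_rot"]); print("axis in tool mm",(R.T@(np.r_[p[:2],.12]-o["tool_pos"])*1000).round(1))
```

```text
t 11.2 base [-0.0267  0.0573] z 0.1928 yaw rel -3.141 F base [ 0.5 -0.4] -0.4 q [ 0.59  0.25  1.26 -0.    1.63  2.64]
red [230 197  16  26 232] 0.105 [-0.003   0.0514] theta 3.3 r 0.0515
red [230 197  16  26 232] 0.075 [0.     0.0607] theta -0.0 r 0.0607
red [230 197  16  26 232] 0.052 [0.0023 0.0678] theta -1.9 r 0.0678
blue [444 104  21  41 524] left edge@top z [-1.303e-01 -1.000e-04] ctr [-0.1409  0.0009]
axis in tool mm [ 57.4 -26.5  72.2]
```

Emit:
carry_out:
  motion:
    - [0,29,-13,0,0,0,0]
    - [0,28.5,-13.5,0,0,0,0]
    - [0,0,0,25,0,0,0]
    - [0,0,0,20,0,0,0]
    - [0,0,0,3,0,0,0]
    - [0,0,0,3,0,0,0]
    - [0,0,0,3,0,0,0]
    - [0,0,0,1,0,0,0]
    - [0,0,0,0,0,0,0]

```text
time: 12.0
tool_pos: [0.5313, 0.3569, 0.1373]
tcp_rot: [[0.89, -0.457, 0.002], [-0.457, -0.89, 0.001], [0.001, -0.002, -1.0]]
ft_force: [0.8, 0.0, 0.8]
finger_gap: -0.001
```

Run:
```python
from h import *
st()
```

```text
t 12.0 base [0.0002 0.0002] z 0.1373 yaw rel -3.138 F base [ 0.4 -0.7] 0.8 q [0.53 0.42 1.16 0.   1.56 2.58]
```

Emit:
carry_out:
  motion:
    - [0,0,0,1,0,0,0]
    - [0,0,0,1,0,0,0]
    - [0,0,0,1,0,0,0]
    - [0,0,0,1,0,0,0]
    - [0,0,0,0,0,0,0]

```text
time: 12.42
tool_pos: [0.5317, 0.357, 0.1344]
tcp_rot: [[0.889, -0.457, 0.003], [-0.457, -0.889, 0.002], [0.002, -0.003, -1.0]]
ft_force: [-2.2, -0.8, 8.2]
finger_gap: -0.001
```

Run:
```python
from h import *
st()
```

```text
t 12.4167 base [ 0.0004 -0.0001] z 0.1344 yaw rel -3.138 F base [-1.7  1.6] 8.2 q [ 0.53  0.42  1.17 -0.    1.55  2.58]
```

Emit:
carry_out:
  motion:
    - [0,0,0,1.5,0,0,0]
    - [0,0,0,1.5,0,0,0]
    - [0,0,0,1.5,0,0,0]
    - [0,0,0,1.5,0,0,0]
    - [0,0,0,1.5,0,0,0]
    - [0,0,0,1,0,0,0]
    - [0,0,0,0,0,0,0]

```text
time: 13.0
tool_pos: [0.532, 0.3575, 0.1262]
tcp_rot: [[0.889, -0.457, 0.004], [-0.457, -0.889, 0.003], [0.003, -0.005, -1.0]]
ft_force: [0.2, 0.7, 0.1]
finger_gap: -0.0
```

Run:
```python
from h import *
st()
```

```text
t 13.0 base [ 0.001  -0.0002] z 0.1262 yaw rel -3.138 F base [0.7 0.1] 0.1 q [0.53 0.43 1.18 0.   1.54 2.58]
```

It snapped past the catches, with no force left. I'll press on to the bottom to confirm.

Emit:
carry_out:
  motion:
    - [0,0,0,1,0,0,0]
    - [0,0,0,1,0,0,0]
    - [0,0,0,1,0,0,0]
    - [0,0,0,0.5,0,0,0]
    - [0,0,0,0,0,0,0]

```text
time: 13.42
tool_pos: [0.5315, 0.357, 0.124]
tcp_rot: [[0.889, -0.457, 0.003], [-0.457, -0.889, 0.002], [0.002, -0.003, -1.0]]
ft_force: [-6.9, -3.7, 19.6]
finger_gap: 0.002
```

Run:
```python
from h import *
st()
```

```text
t 13.4167 base [0.0004 0.    ] z 0.124 yaw rel -3.138 F base [-6.5  4.4] 19.6 q [0.53 0.43 1.18 0.   1.53 2.58]
```

Emit:
carry_out:
  motion:
    - [0,0,0,-20,0,0,0]
    - [0,0,0,-35,0,0,0]
    - [0,0,35,-5,0,0,0]
    - [0,0,40,0,0,0,0]
    - [0,0,40,0,0,0,0]
    - [0,0,35,0,0,0,0]
    - [0,0,20,0,0,0,0]
    - [0,0,0,0,0,0,0]

```text
time: 14.08
tool_pos: [0.4519, 0.2026, 0.1796]
tcp_rot: [[0.888, -0.46, -0.001], [-0.46, -0.888, -0.001], [-0.0, 0.002, -1.0]]
ft_force: [-0.4, -0.2, 0.9]
finger_gap: -0.001
```

Run:
```python
from h import *
st();o,f=wrist();tab(f)
cv2.imwrite("pics/w6.png",f["img"])
```

```text
t 14.0833 base [-0.1733 -0.0004] z 0.1796 yaw rel -3.141 F base [-0.4  0.2] 0.9 q [ 0.35 -0.01  1.57 -0.    1.59  2.4 ]
blue [209 200   6  32  99] left edge@top z [-0.1321 -0.0024] ctr [-0.132  -0.0017]
```

View pics/w6.png

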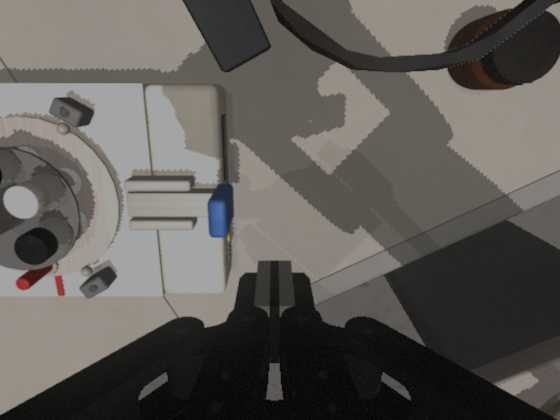

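The tab is at (220,210), the peg (38,277) is beside the line (58,285), and the space outside the tab is clear. I'll go down and push.

Emit:
carry_out:
  motion:
    - [0,0,0,35,0,0,0]
    - [0,0,0,35,0,0,0]
    - [0,0,0,25,0,0,0]
    - [0,0,0,0,0,0,0]
    - [0,0,-6,0,0,0,0]
    - [0,0,-6,0,0,0,0]
    - [0,0,-5,0,0,0,0]
    - [0,0,-3,0,0,0,0]
    - [0,0,-3,0,0,0,0]
    - [0,0,0,0,0,0,0]

```text
time: 14.97
tool_pos: [0.4646, 0.2267, 0.086]
tcp_rot: [[0.889, -0.457, 0.002], [-0.457, -0.889, 0.001], [0.001, -0.002, -1.0]]
ft_force: [-0.1, 0.5, 1.3]
finger_gap: -0.001
```

Run:
```python
from h import *
st()
```

```text
t 14.9667 base [-0.1461 -0.0005] z 0.086 yaw rel -3.138 F base [0.4 0.3] 1.3 q [0.38 0.13 1.62 0.   1.4  2.43]
```

Emit:
carry_out:
  motion:
    - [0,0,-2,0,0,0,0]
    - [0,0,-2,0,0,0,0]
    - [0,0,-2,0,0,0,0]
    - [0,0,-2,0,0,0,0]
    - [0,0,0,0,0,0,0]

```text
time: 15.38
tool_pos: [0.4668, 0.2314, 0.085]
tcp_rot: [[0.889, -0.458, -0.003], [-0.458, -0.889, -0.004], [-0.001, 0.005, -1.0]]
ft_force: [-6.1, -11.1, 6.7]
finger_gap: -0.0
```

Run:
```python
from h import *
st()
```

```text
t 15.3833 base [-0.1409 -0.0003] z 0.085 yaw rel -3.139 F base [-12.6   0.3] 6.7 q [ 0.39  0.14  1.6  -0.    1.4   2.44]
```

Emit:
carry_out:
  motion:
    - [0,0,-1.5,0,0,0,0]
    - [0,0,-1.5,0,0,0,0]
    - [0,0,0,0,0,0,0]

```text
time: 15.63
tool_pos: [0.467, 0.2317, 0.0849]
tcp_rot: [[0.889, -0.459, -0.007], [-0.459, -0.888, -0.009], [-0.002, 0.011, -1.0]]
ft_force: [-14.7, -21.1, 13.8]
finger_gap: -0.002
```

Run:
```python
from h import *
st();tab(wrist()[1])
```

```text
t 15.6333 base [-0.1405 -0.0004] z 0.0849 yaw rel -3.14 F base [-25.5   3.3] 13.8 q [ 0.39  0.15  1.59 -0.01  1.41  2.44]
blue [213 269  27  56 963] left edge@top z [-0.1162 -0.0014] ctr [-0.1197  0.0028]
```

Emit:
carry_out:
  motion:
    - [0,0,5,0,0,0,0]
    - [0,0,8,0,0,0,0]
    - [0,0,10,-20,0,0,0]
    - [0,0,0,-40,0,0,0]
    - [0,0,0,-40,0,0,0]
    - [0,-35,-20,-30,0,0,0]
    - [0,-35,-40,0,0,0,0]
    - [0,0,-40,0,0,0,0]
    - [0,0,0,0,0,0,0]
    - [0,0,0,0,0,0,0]

```text
time: 16.52
tool_pos: [0.448, 0.3204, 0.208]
tcp_rot: [[0.89, -0.455, -0.003], [-0.455, -0.89, -0.001], [-0.002, 0.002, -1.0]]
ft_force: [-0.5, -0.4, 0.1]
finger_gap: 0.002
```

Run:
```python
from h import *
st();o,f=wrist();tab(f)
P=np.load("base.npy")
def w(Q):
    c,n=np.cos(P[2]),np.sin(P[2]); Q=np.array(Q); return np.c_[P[0]+c*Q[:,0]-n*Q[:,1],P[1]+n*Q[:,0]+c*Q[:,1],Q[:,2]]
im=cv2.resize(np.clip(f["img"]*1.4,0,255).astype(np.uint8),(800,600),interpolation=cv2.INTER_CUBIC)
# predicted: tab top corners if shut (green), knob home (cyan), peg top home (yellow), 
for q,c in [((-.126,.013,.099),(0,255,0)),((-.126,-.013,.099),(0,255,0)),((-.114,.013,.099),(0,255,0)),((-.114,-.013,.099),(0,255,0)),((0,0,.124),(255,255,0)),((0,.05,.092),(0,255,255)),((-.082-.051,.082,.052),(255,0,255)),((-.133,-.082,.052),(255,0,255)),((.082,.082,.052),(255,0,255))]:
    u=proj(f,w([q]))[0]/.7; print(q,u.round(0)); cv2.circle(im,tuple(int(x) for x in u),2,c,-1)
cv2.imwrite("pics/w7.png",im)
```

```text
t 16.5167 base [-0.0705  0.0573] z 0.208 yaw rel -3.136 F base [-0.6  0.2] 0.1 q [0.55 0.13 1.36 0.   1.65 2.6 ]
blue [348 102  13  37 177] left edge@top z [-0.1181 -0.0012] ctr [-0.1253 -0.0025]
(-0.126, 0.013, 0.099) [512. 203.]
(-0.126, -0.013, 0.099) [516. 145.]
(-0.114, 0.013, 0.099) [486. 203.]
(-0.114, -0.013, 0.099) [490. 145.]
(0, 0, 0.124) [223. 178.]
(0, 0.05, 0.092) [251. 275.]
(-0.133, 0.082, 0.052) [498. 311.]
(-0.133, -0.082, 0.052) [520.  -2.]
(0.082, 0.082, 0.052) [131. 309.]
```

View pics/w7.png

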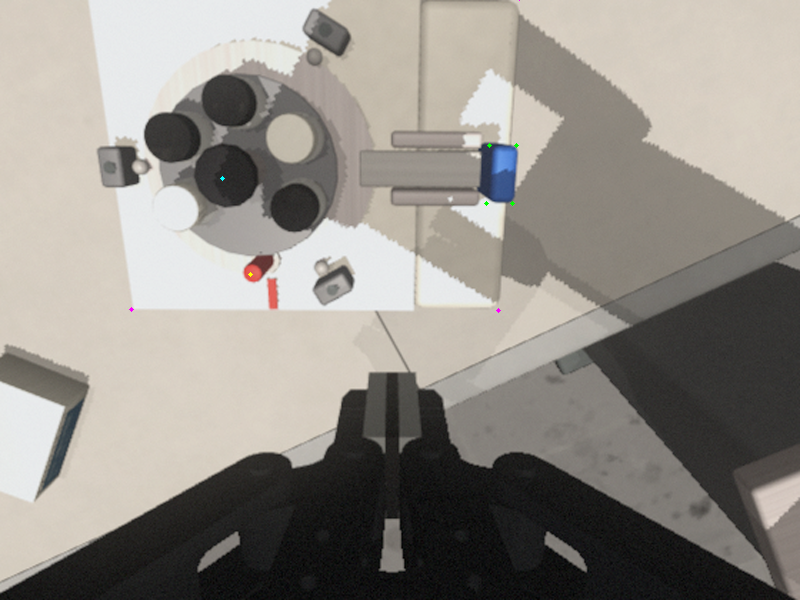

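Run:
```python
from h import *
o,f=wrist()
for u,z in [((360,168),.0675),((478,139),.07),((392,139),.07),((478,197),.07),((516,173),.099),((226,175),.124),((483,173),.075)]: print(u,inv(atz(f,np.array(u)*.7,z)))
```

```text
(360, 168) [-0.0544 -0.001 ]
(478, 139) [-0.1141 -0.0157]
(392, 139) [-0.0708 -0.0155]
(478, 197) [-0.1156  0.0132]
(516, 173) [-0.1278 -0.0013]
(226, 175) [-0.002  -0.0019]
(483, 173) [-0.1167  0.0006]
```

Run:
```python
from h import *
print(finish_job())
```

```text
the job is handed in; nothing more can be done
None
```

The carousel is turned, pressed fully home and locked, and I handed the job in at about 16.5 s of the 70 s allowed. The hand-in gave no verdict.

- **Bolt drawn:** I pushed the blue tab out to its stop at about 21 N. In the picture its outer edge had moved about 13.5 mm, which fits the drawn position.
- **Carousel turned:** I pushed the peg clockwise to the red line. It then stopped turning and looked lower in the picture. When I pressed, I met the knob lower than it started, at 134 to 136 mm above the bench.
- **Pressed home:** The disc snapped past the catches and bottomed at 124.0 mm with about 20 N, which is the stated home height.
- **Bolt shut:** The tab went to a hard stop at about 25 N. In the last picture the tongue lies over the rim, with its tip about 54 mm from the axis (about 52 mm after correcting for the camera's bias; 52 mm is fully shut).

- **Disagreements:** The peg started about 2.8 rad from the line, not the stated 0.6 to 2.2 rad; the direction was as described. The last picture's positions are off by 1 to 3 mm, so the shut position is confirmed mainly by the hard stop.
- **Other contact:** Partway through the turn there was about 9 N of sideways force on the fingers; I eased them outward and went on.
- **Other things on the bench:** I steered clear of them and felt no unexpected contact, but did not photograph them all again at the end.

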